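# Latch the capsule dispenser and hold its drawer out at the mark

### The job

Turn the turnbutton on the coffee-capsule dispenser square across the lid so that the lid is secured, then pull the spring drawer out by its upright tab until the drawer's front face is level with the marker fin on the rail. Keep holding it there so that the capsule can be taken: finish while still holding the drawer at the mark, with the capsule in its pocket. Leave the marker and the things standing around where they are.

Things in the scene. Friction and masses are not known exactly. Their poses are not given: they have to be found in the camera images.
- dispenser: Wooden capsule dispenser, fixed: box 150 (x) x 90 (y) x 56 mm tall, with a flat sill 90 mm long, 6 mm high in front. Origin: under the centre of the box. Its -x axis points out of its front, the way the drawer pulls out, roughly towards the robot; lid hinge on its -y side, ledge with turnbutton on its +y side (left). A tall microwave stands to the right (about y < 0.13, x > 0.6): keep clear.
- lid (a joint): Hinge of the flat wooden lid on top of the dispenser (150 x 63 x 6 mm, top at z = 56 mm): 0 = shut as it starts, grows as it is lifted (rad). No spring; it lies shut by its weight.
- turnbutton (a joint): Steel turnbutton on the ledge beside the lid: flat bar 54 long x 14 wide x 18 mm tall with round ends, on an upright pivot at its middle. 0 = along the dispenser's x axis, clear of the lid; grows counter-clockwise seen from above to a stop at 1.571 rad = square across the lid's edge, securing the lid. It starts between 0 and 0.3. Friction (0.05 N m) keeps it where it is left; no spring.
- turnbutton_grip (a point): Centre of the turnbutton on its pivot axis, half-way up the bar (z = 67 mm; bar from z = 58 to 76 mm). Its x axis runs along the bar and turns with it. Free room all round above z = 58 mm, except that the drawer's upright tab, top at z = 88 mm, stands 136 mm away towards the dispenser's front.
- drawer: Spring-return drawer in the front of the dispenser, with one pocket holding a coffee capsule, a wooden front panel (68 wide, z = 8 to 44 mm) and an L-shaped steel pull: tongue from the panel, then an upright tab. Slides along the dispenser's -x by up to 95 mm; starts shut. The spring pulls it shut: about 2 N shut, 70 N/m more (5 to 7.5 N at the mark); let go, it runs home. Origin coincides with the dispenser's origin when shut, axes alike.
- pull_grip (a point): Point to grip on the upright tab, on its centre line at z = 72 mm. Tab: 24 mm wide (dispenser y), 10 mm thick (x), z = 12 to 88 mm, standing 36 mm clear of the panel. Axes as the dispenser.
- panel_face (a point): Centre of the outer face of the drawer's front panel (z = 26 mm). Axes as the dispenser.
- mark (a point): The mark: thin upright fin (3 mm thick along x, 9 mm wide, top at z = 42 mm) of a small steel marker clamped on the rail along the +y edge of the sill (left as the robot sees it), 40 mm aside of the drawer's centre line. Point on the fin's mid-plane, z = 35 mm; axes as the dispenser. It stands 45 to 75 mm (varies) in front of the shut panel's face; moves only if pushed with about 4 N. Drawer at the mark: panel_face and mark have the same x in the dispenser's frame.
- pocket (a point): Centre of the drawer's capsule pocket (45 x 48 mm, walls to z = 33 mm, floor at z = 11 mm), half-way up a seated capsule. Moves with the drawer.
- capsule_centre (a point): Centre of the loose coffee capsule (37 dia x 29 mm, 11 to 17 g) that stands in the pocket, half-way up. Comes into view as the drawer is pulled.
- sugar_tin_centre (a point): Bystander: white round sugar tin with a wooden lid, 68 dia x 100 mm tall; point at its centre, half-way up. Leave alone.
- pepper_mill_centre (a point): Bystander: wooden pepper mill, 58 dia x 130 mm tall; point at its centre, half-way up. Leave alone.
- spice_jar_centre (a point): Bystander: glass spice jar with a screw cap, 45 dia x 106 mm tall; point at its centre, half-way up. Leave alone.
- salt_shaker_centre (a point): Bystander: salt shaker, 44 dia x 90 mm tall; point at its centre, half-way up. Leave alone.

How it is judged:
On the way, in this order (a step that is already met when the one before it is completed fails the run):
1. the turnbutton is turned square across the lid (value of joint turnbutton above 1.4 rad), for 0.2 s.
2. with the lid secured, the drawer's front face is level with the mark (value of joint turnbutton above 1.4 rad and x of panel_face in the frame of mark between -0.005 and 0.005 m), for 0.3 s.
At the end, for the whole second after the job is handed in: The turnbutton stands past 1.40 rad (stop 1.571) over the shut lid (under 0.05 rad); the drawer's front face is within 5 mm of the mark along the slide and at rest, held there by the fingers (contact over 1 N) against its spring; the capsule is in its pocket (centre within 12 mm) (all of step 2 and value of joint lid below 0.05 rad and contact force between the fingers and drawer above 1 N and linear speed of drawer below 0.01 m/s and distance between capsule_centre and pocket below 0.012 m); the arm keeps its last pose, push and grip.
It fails at once if the marker is pushed along by more than 5 mm (distance of mark from where it was at the start of the episode above 0.005 m).
It fails at once if a bystander is moved by more than 15 mm (distance of any of sugar_tin_centre, pepper_mill_centre, spice_jar_centre, salt_shaker_centre from where it was at the start of the episode above 0.015 m).
It also fails if it takes over 43 s, if anything falls off the work surface, if the arm or the gripper's body presses on something with over 40 N, if the wrist force passes 120 N, or if a joint passes its speed limit or range.

### The arm

A 6-joint arm with a two-finger parallel gripper is mounted at the origin on a cart in front of the work surface, level with it; the furniture and walls round the work are solid. World frame = base frame: x ahead of the robot, y to its left, z up, the work surface at z = 0. Lengths are in m, angles in rad, forces in N, time in s.
With the tool pointing down it reaches from about 0.35 to 0.775 m from the base axis. Payload 5.5 kg.
Tool frame: the origin (TCP) lies midway between the tips of the shut fingers; the grasp point (between the pads) lies 19 mm behind it; z points along the fingers, y is the line along which they close (so a half turn about z gives the same grasp; the last joint's range is limited). The gripper opens to 85 mm and grips with 20 to 120 N. Pads are 22 mm wide; open, the fingers measure 114 mm over their backs; the gripper's body (76 mm by 85 mm) begins 54 mm behind the grasp point. The pads swing forward as they close: fully open they stand 13 mm farther back than shut.
Start: joints at [1.06, 0.313, 0.046, 1.304, 0, 1.431], TCP at [0.208, 0.536, 0.231] pointing down, gripper open.
Joint ranges: [-2.76, 2.76], [-0.86, 1.69], [-1.03, 1.26], [-2.2, 2.34], [-1.47, 1.5], [-3.14, 3.14]. Speed limits (rad/s): [2.57, 2.57, 3.14, 3.14, 3.14, 3.14].

### API

Orientations are given as a unit quaternion [w, x, y, z].
In Python, from station import readout, cams, workorder gives the robot as it stands.
- The arm moves only by the shell command python3 -m inch 'ROWS' [FORCE]. ROWS is JSON, a list of rows, each a list of 3 entries, a list of its own where there are three numbers: the turn, a rotation vector about the tool's x, y, z in degrees, then the shift along the tool's x, y, z in m, then the finger opening in m, from 0 to 0.0854. In form: [[[rx, ry, rz], [x, y, z], claw], ...]. A call has 1 to 12 rows; each row is the pose to reach, as a shift and turn from the pose commanded when the call began, along the tool's axes at that moment; what a row does not reach only later rows make up. A row lasts 1/10 s, in which the tool goes at most 50 mm and 8.59 degrees, less where a joint would pass 70% of its speed; a pose out of reach is approached as far as the arm can. A call with a gripper value outside its range is refused whole. The fingers move at their own pace and stop on an object; FORCE is the grip in N (left out, the last holds). Time passes only in rows, so rows that repeat a pose let the fingers close. It gives the time, the measured TCP pose, the force, the opening and the grip force at its end, in the units of the state.
- readout.get_obs(): the state, without advancing time (a new reading comes with each control period).
- cams.camera(name): name is "side" or "top"; returns (picture, depth): 384x512x3 uint8, red, green, blue; 384x512 float32, m along the optical axis (not along the pixel's ray), 0 where there is no reading.
- cams.camera_model(name): a dict with "mtx" (3x3 intrinsics, pixels), "dist" ([k1, k2, p1, p2, k3] as OpenCV has them; the pictures are not rectified), "R" (3x3) and "t" (3): a world point X has camera coordinates R X + t. Camera axes: x right, y down, z forward; pixel columns grow to the right and rows downward; lengths in m; the calibration is good to about 2 mm. A picture is of the moment at which its call begins. camera_model takes no time and is no camera call.
- workorder.finish_job(): hands the job in; it is judged then, once.
The state is a dict: "time_s": time; "joint_pos": joint angles; "joint_velocities": joint speeds; "joint_efforts": joint torques, N m; "position": TCP position; "tool_rot": TCP orientation; "wrist_force": force on the tool from outside, world axes, zero at the start; "moment": the same for the moment, N m; "finger_gap": opening from 0.0 (shut) to 1.0 (fully open); "grasp_force": force on a finger pad.
Only numpy, scipy, OpenCV 4.12 (cv2) and the standard library are available. Lean on these libraries where they do the work, as an engineer would, in place of code of your own. Each camera call takes 0.05 s, during which the arm holds its last target. There are 200 camera calls.

## Working session

There is one attempt and no reset: what is moved stays moved. The work goes in short steps, Python scripts to look and compute and a shell command to move; the robot and the scene stay as the last step left them, time stands still between calls to the robot, and variables do not carry over. Pictures are saved under pics/ and viewed, at most 10 in all, crops included, and the job is handed in when it is done.

```bash
mkdir -p pics; ls; cat > h.py <<'E'
import numpy as np, cv2
from station import readout, cams, workorder
def shot(n,tag):
    im,d=cams.camera(n); cv2.imwrite(f'pics/{tag}.png',im[:,:,::-1]); np.save(f'pics/{tag}.npy',d); return im,d
def ray(n,uv):
    m=cams.camera_model(n); K=np.array(m['mtx']);R=np.array(m['R']);t=np.array(m['t'])
    p=cv2.undistortPoints(np.array(uv,float).reshape(-1,1,2),K,np.array(m['dist'])).reshape(-1,2)
    d=np.c_[p,np.ones(len(p))]
    return -R.T@t, d@R
def onz(n,uv,z):
    c,d=ray(n,uv); return c+d*((z-c[2])/d[:,2])[:,None]
def bydepth(n,uv,D):
    c,d=ray(n,uv); uv=np.array(uv,int).reshape(-1,2); return c+d*D[uv[:,1],uv[:,0]][:,None]
E
python3 - <<'E'
from h import *
a,_=shot('top','top0'); b,_=shot('side','side0')
o=readout.get_obs(); print(o)
for n in('top','side'):
    m=cams.camera_model(n); print(n,np.round(-np.array(m['R']).T@m['t'],3),np.round(m['R'],2).tolist(),np.array(m['mtx']).round().tolist())
E
```

```text
pics
{'time_s': 0.1, 'joint_pos': array([1.06041516e+00, 3.13914816e-01, 4.51207384e-02, 1.30358808e+00,
       1.99590401e-05, 1.43123376e+00]), 'joint_velocities': array([ 0.00024116, -0.00174356,  0.0021408 ,  0.00056021,  0.00061001,
        0.00083369]), 'joint_efforts': array([ 3.46724541e-03, -4.81727099e+01,  2.99242973e+01,  1.27886931e-02,
       -6.99199632e-05,  5.67876711e-06]), 'position': array([0.20813624, 0.53554089, 0.23051551]), 'tool_rot': array([-2.62621477e-04,  1.84348783e-01,  9.82860569e-01, -7.48229403e-04]), 'wrist_force': array([ 0.71157321, -0.61312575, -0.05728007]), 'moment': array([-0.01019548,  0.02394712, -0.00301756]), 'grasp_force': 0.0, 'finger_gap': 1.00657799015624}
top [0.454 0.097 1.156] [[-0.01, -1.0, -0.01], [-1.0, 0.01, -0.07], [0.07, 0.01, -1.0]] [[443.0, 0.0, 258.0], [0.0, 443.0, 193.0], [0.0, 0.0, 1.0]]
side [0.432 1.281 0.761] [[-1.0, -0.09, 0.0], [-0.05, 0.49, -0.87], [0.07, -0.87, -0.5]] [[493.0, 0.0, 263.0], [0.0, 493.0, 193.0], [0.0, 0.0, 1.0]]
```

View pics/top0.png

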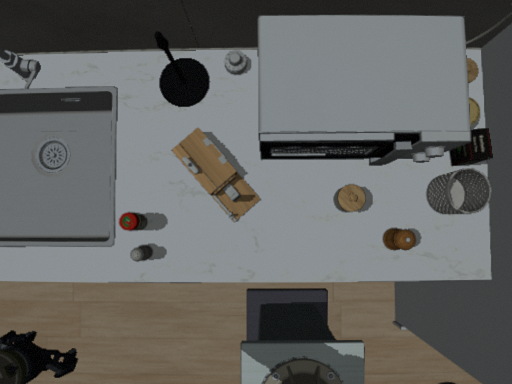

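View pics/side0.png

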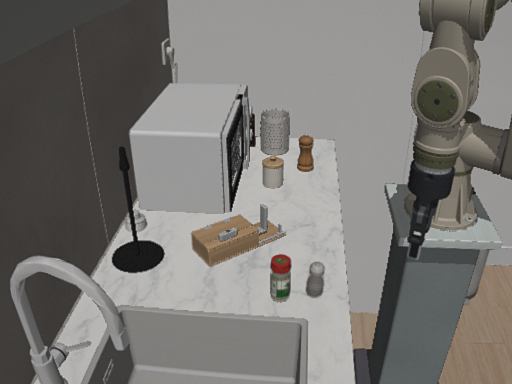

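The top view shows the dispenser from (172,152) to (260,200), with its front to the lower right. The tab is near (235,192), the turnbutton near (192,163), and the red jar and salt shaker are at (130,221) and (140,253). I'll zoom in.

```bash
python3 - <<'E'
from h import *
a=cv2.imread('pics/top0.png')[120:230,165:270]; b=cv2.imread('pics/side0.png')[195:270,185:292]
a=cv2.resize(a,None,fx=5,fy=5,interpolation=cv2.INTER_CUBIC); b=cv2.resize(b,(int(107*5*.75*0+395),277),interpolation=cv2.INTER_CUBIC)
cv2.imwrite('pics/c1.png',a); 
b=cv2.imread('pics/side0.png')[195:270,185:292]; cv2.imwrite('pics/c2.png',cv2.resize(b,None,fx=7,fy=7,interpolation=cv2.INTER_CUBIC))
E
```

```text
(no output)
```

View pics/c1.png

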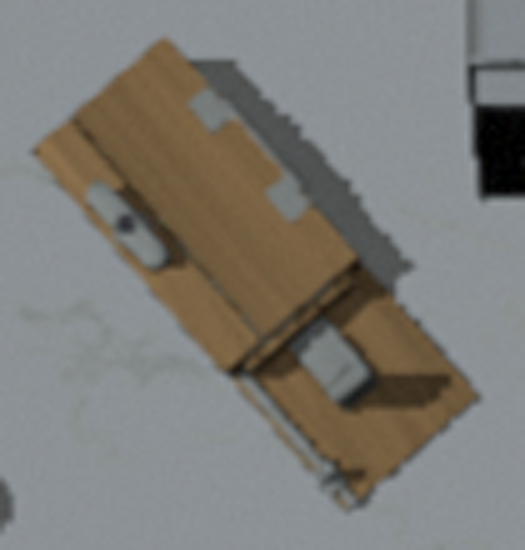

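View pics/c2.png

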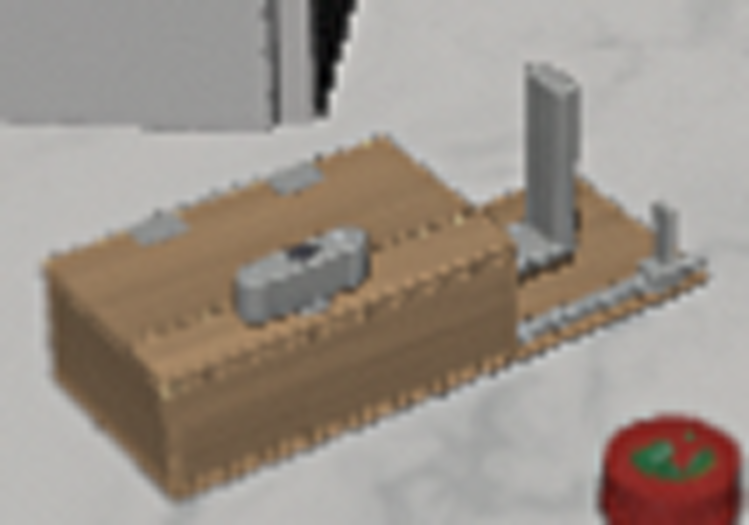

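The crops show three things:
- **Box top (z = 56):** corners at crop (165,38), (35,150), (232,372) and (358,262).
- **Turnbutton:** ends at (98,185) and (160,265), so nearly along the box.
- **Side crop:** tab top at about (553,75) and fin top at about (663,206).

Next I'll compute the poses.

```bash
python3 - <<'E'
from h import *
T=lambda l:(np.array(l,float)+.5)/5-.5+[165,120]
S=lambda l:(np.array(l,float)+.5)/7-.5+[185,195]
p=onz('top',T([(165,38),(35,150),(232,372),(358,262)]),.056); print('box top',p.round(4).tolist())
print('sides',[np.linalg.norm(p[i]-p[(i+1)%4]).round(4) for i in range(4)])
ps=onz('side',S([(385,136),(47,260),(165,385),(517,245)]),.056);print('side view',ps.round(4).tolist())
ax=(p[0]+p[1]-p[2]-p[3]); th=np.arctan2(ax[1],ax[0]); c=p.mean(0)
ex=np.array([np.cos(th),np.sin(th)]);ey=np.array([-ex[1],ex[0]]);print('yaw',np.degrees(th),'c',c)
L=lambda q:[((x[:2]-c[:2])@np.array([ex,ey]).T).round(4).tolist() for x in q]
print('side in disp',L(ps))
sill=onz('top',T([(478,398),(350,510)]),.006);print('sill',L(sill))
tb=onz('top',T([(98,185),(160,265),(126,223)]),.076);print('tb',tb.round(4).tolist(),L(tb))
tb=onz('side',S([(300,252)]),.076);print('tb side',tb.round(4).tolist(),L(tb))
t=onz('side',S([(553,76)]),.088);print('tab side',t.round(4).tolist(),L(t))
t=onz('top',T([(340,375)]),.088);print('tab top',t.round(4).tolist(),L(t))
t=onz('side',S([(664,206)]),.042);print('fin side',t.round(4).tolist(),L(t))
t=onz('top',T([(330,478)]),.042);print('fin top',t.round(4).tolist(),L(t))
# bystander approx
b=onz('top',[(130,221),(140,253),(351,197)],.1);print(b.round(3).tolist())
from scipy.spatial.transform import Rotation as R
o=readout.get_obs();q=o['tool_rot'];print(R.from_quat(q[[1,2,3,0]]).as_matrix().round(3))
E
```

```text
box top [[0.6994, 0.263, 0.056], [0.6429, 0.3286, 0.056], [0.53, 0.2286, 0.056], [0.5847, 0.1655, 0.056]]
sides [np.float64(0.0866), np.float64(0.1508), np.float64(0.0835), np.float64(0.1506)]
side view [[0.5897, 0.1652, 0.056], [0.7017, 0.2617, 0.056], [0.6447, 0.3333, 0.056], [0.5319, 0.2352, 0.056]]
yaw 40.95482301611976 c [0.61427082 0.24642422 0.056     ]
side in disp [[-0.0718, -0.0452], [0.0761, -0.0457], [0.08, 0.0457], [-0.0695, 0.0455]]
sill [[-0.1637, -0.0434], [-0.1636, 0.0449]]
tb [[0.6217, 0.2928, 0.076], [0.5816, 0.2618, 0.076], [0.6026, 0.2788, 0.076]] [[0.036, 0.0302], [-0.0145, 0.033], [0.0124, 0.0321]]
tb side [[0.6054, 0.2767, 0.076]] [[0.0131, 0.0287]]
tab side [[0.5247, 0.1674, 0.088]] [[-0.1194, -0.001]]
tab top [[0.526, 0.1724, 0.088]] [[-0.1152, 0.0019]]
fin side [[0.4808, 0.1828, 0.042]] [[-0.1425, 0.0394]]
fin top [[0.4772, 0.1807, 0.042]] [[-0.1466, 0.0402]]
[[0.463, 0.419, 0.1], [0.387, 0.394, 0.1], [0.518, -0.111, 0.1]]
[[-0.932  0.362 -0.001]
 [ 0.362  0.932 -0.001]
 [ 0.    -0.002 -1.   ]]
```

```bash
python3 -m inch '[[[0,0,-8],[-0.04,-0.008,0],0.04],[[0,0,-16],[-0.08,-0.017,0],0.04],[[0,0,-24],[-0.125,-0.026,0],0.04],[[0,0,-32],[-0.17,-0.036,0],0.04],[[0,0,-40],[-0.215,-0.046,0],0.04],[[0,0,-48],[-0.26,-0.055,0],0.04],[[0,0,-56],[-0.305,-0.065,0.01],0.04],[[0,0,-62],[-0.35,-0.074,0.03],0.04],[[0,0,-62],[-0.395,-0.084,0.05],0.04],[[0,0,-62],[-0.435,-0.092,0.08],0.04],[[0,0,-62],[-0.4615,-0.0975,0.1],0.04],[[0,0,-62],[-0.4615,-0.0975,0.11],0.04]]' 40
python3 - <<'E'
from h import *
from scipy.spatial.transform import Rotation as R
a,_=shot('side','s1')
cv2.imwrite('pics/c3.png',cv2.resize(a[130:275,170:300,::-1],None,fx=4,fy=4,interpolation=cv2.INTER_CUBIC))
o=readout.get_obs();q=o['tool_rot'];M=R.from_quat(q[[1,2,3,0]]).as_matrix()
print(o['position'],M.round(3).tolist(),'tb in tool', M.T@(np.array([.604,.278,.061])-o['position']), np.degrees(np.arctan2(M[1,1],M[0,1])))
E
```

```text
time_s: 1.3
position: [0.6049, 0.2745, 0.1176]
tool_rot: [-0.002, -0.346, 0.938, -0.0]
wrist_force: [-0.8, 0.2, -0.5]
finger_gap: 0.473
grasp_force: 0.0
[0.60253612 0.2757074  0.11673798] [[-0.759, -0.65, -0.006], [-0.65, 0.76, -0.002], [0.006, 0.003, -1.0]] tb in tool [-0.00291072  0.00064939  0.05572457] 130.5785779538186
```

View pics/c3.png

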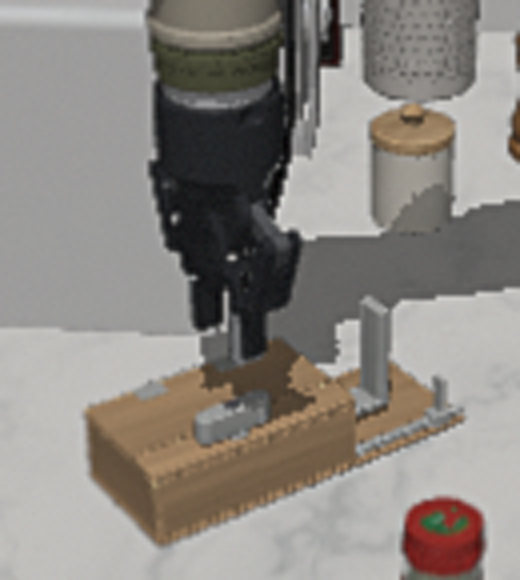

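The fingers are open above the turnbutton at crop (230,415) and straddle it. Descend and grip.

```bash
python3 -m inch '[[[0,0,0],[-0.002,0.001,0.025],0.04],[[0,0,0],[-0.002,0.001,0.045],0.04],[[0,0,0],[-0.002,0.001,0.055],0.04],[[0,0,0],[-0.002,0.001,0.055],0.03],[[0,0,0],[-0.002,0.001,0.055],0],[[0,0,0],[-0.002,0.001,0.055],0],[[0,0,0],[-0.002,0.001,0.055],0],[[0,0,0],[-0.002,0.001,0.055],0],[[0,0,0],[-0.002,0.001,0.055],0]]' 30
```

```text
time_s: 2.25
position: [0.6046, 0.2801, 0.0676]
tool_rot: [0.001, -0.348, 0.937, 0.0]
wrist_force: [-1.3, -1.7, 5.1]
finger_gap: 0.151
grasp_force: 33.6
```

```bash
python3 -m inch '[[[0,0,-8],[0,0,0],0],[[0,0,-16],[0,0,0],0],[[0,0,-24],[0,0,0],0],[[0,0,-32],[0,0,0],0],[[0,0,-40],[0,0,0],0],[[0,0,-48],[0,0,0],0],[[0,0,-56],[0,0,0],0],[[0,0,-64],[0,0,0],0],[[0,0,-72],[0,0,0],0],[[0,0,-80],[0,0,0],0],[[0,0,-88],[0,0,0],0],[[0,0,-90],[0,0,0],0]]'
python3 -m inch '[[[0,0,0],[0,0,0],0],[[0,0,0],[0,0,0],0],[[0,0,0],[0,0,0],0.04],[[0,0,0],[0,0,0],0.04],[[0,0,0],[0,0,0],0.04],[[0,0,0],[0,0,-0.03],0.04],[[0,0,0],[0,0,-0.06],0.04],[[0,0,0],[0,0,-0.06],0.04]]'
python3 - <<'E'
from h import *
from scipy.spatial.transform import Rotation as R
a,_=shot('side','s2')
cv2.imwrite('pics/c4.png',cv2.resize(a[130:275,170:300,::-1],None,fx=4,fy=4,interpolation=cv2.INTER_CUBIC))
o=readout.get_obs();q=o['tool_rot'];M=R.from_quat(q[[1,2,3,0]]).as_matrix()
print(o['position'],M.round(3).tolist(), 'tab', M.T@(np.array([.525,.1695,.061])-o['position']), np.degrees(np.arctan2(M[1,1],M[0,1])))
E
```

```text
time_s: 3.45
position: [0.6017, 0.2802, 0.0676]
tool_rot: [0.0, 0.91, -0.415, -0.002]
wrist_force: [-8.2, -1.8, 11.1]
finger_gap: 0.153
grasp_force: 34.3
time_s: 4.25
position: [0.6071, 0.2809, 0.1311]
tool_rot: [-0.003, 0.909, -0.417, 0.003]
wrist_force: [0.7, 0.0, 0.3]
finger_gap: 0.473
grasp_force: 0.0
[0.60613824 0.28056208 0.12888444] [[0.653, -0.758, 0.005], [-0.758, -0.653, 0.002], [0.002, -0.005, -1.0]] tab [0.03103606 0.13431482 0.06725168] -139.24983298781095
```

View pics/c4.png

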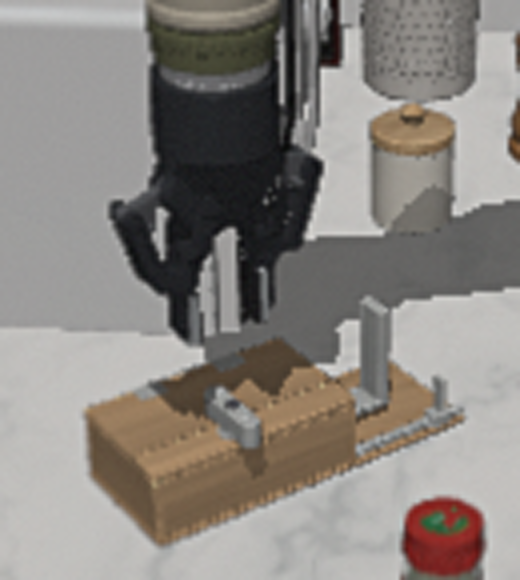

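The turnbutton at crop (235,415) now stands across the lid edge. Move over the tab and take one top view to check both.

```bash
python3 -m inch '[[[0,0,0],[0.01,0.04,0],0.04],[[0,0,0],[0.02,0.08,0],0.04],[[0,0,0],[0.028,0.12,0],0.04],[[0,0,0],[0.031,0.134,0],0.04],[[0,0,0],[0.031,0.134,0],0.04],[[0,0,0],[0.031,0.134,0],0.04]]'
python3 - <<'E'
from h import *
from scipy.spatial.transform import Rotation as R
a,_=shot('side','s3');b,_=shot('top','t3')
A=cv2.resize(a[150:270,185:305,::-1],(400,400),interpolation=cv2.INTER_CUBIC);B=cv2.resize(b[130:230,165:265,::-1],(400,400),interpolation=cv2.INTER_CUBIC)
cv2.imwrite('pics/c5.png',np.hstack([A,B]))
o=readout.get_obs();q=o['tool_rot'];M=R.from_quat(q[[1,2,3,0]]).as_matrix()
print(o['position'], 'tab', M.T@(np.array([.525,.1695,.061])-o['position']), np.degrees(np.arctan2(M[1,1],M[0,1])))
E
```

```text
time_s: 4.9
position: [0.5231, 0.169, 0.1259]
tool_rot: [-0.0, 0.909, -0.417, -0.0]
wrist_force: [0.3, 0.2, -0.5]
finger_gap: 0.467
grasp_force: 0.0
[0.52361094 0.16960386 0.12600886] tab [ 0.00098196 -0.00094251  0.06500953] -139.21820089294036
```

View pics/c5.png

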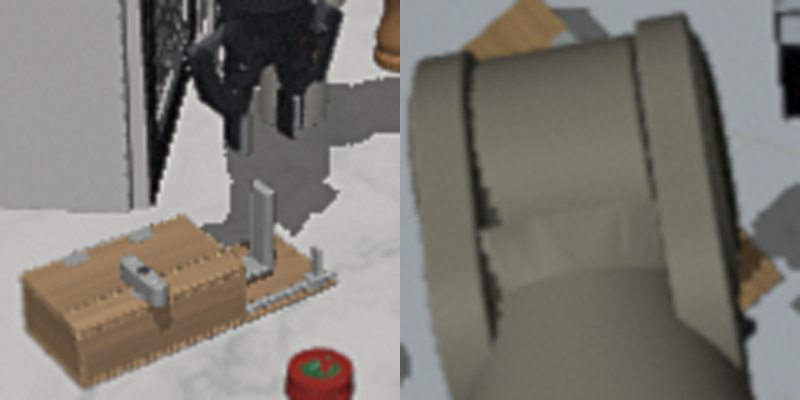

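The left half shows the bar square across the lid at (145,280), the open fingers over the tab at (262,185), and the fin at (316,262). In the top view the arm hides everything. Descend, grip and pull 45 mm.

```bash
python3 -m inch '[[[0,0,0],[0.001,0,0.025],0.04],[[0,0,0],[0.001,0,0.05],0.04],[[0,0,0],[0.001,0,0.062],0.04],[[0,0,0],[0.001,0,0.062],0.04],[[0,0,0],[0.001,0,0.062],0],[[0,0,0],[0.001,0,0.062],0],[[0,0,0],[0.001,0,0.062],0],[[0,0,0],[0.001,0,0.062],0],[[0,0,0],[0.001,0,0.062],0],[[0,0,0],[0.001,0,0.062],0]]' 50
python3 - <<'E'
from h import *
from scipy.spatial.transform import Rotation as R
o=readout.get_obs();q=o['tool_rot'];M=R.from_quat(q[[1,2,3,0]]).as_matrix()
print(o['position'],M.round(3).tolist(),np.degrees(np.arctan2(M[1,1],M[0,1])))
c=np.array([.615,.247]);e=np.array([np.cos(np.radians(40.9)),np.sin(np.radians(40.9))]);print('local x',(o['position'][:2]-c)@e,'y',(o['position'][:2]-c)@[-e[1],e[0]])
p=onz('side',np.array([(130,262),(157,298)])*.3+[185,150],.076);d=p[0]-p[1];print('bar yaw',np.degrees(np.arctan2(d[1],d[0])),np.linalg.norm(d))
E
```

```text
time_s: 6.0
position: [0.524, 0.1681, 0.0655]
tool_rot: [-0.0, 0.909, -0.417, 0.001]
wrist_force: [-2.0, -1.9, 6.3]
finger_gap: 0.102
grasp_force: 51.6
[0.52396768 0.16811775 0.06548577] [[0.653, -0.758, 0.002], [-0.758, -0.653, 0.0], [0.001, -0.001, -1.0]] -139.25606412082712
local x -0.12045452381243113 y -2.0852943920526516e-05
bar yaw -59.02042803356403 0.05201424650163704
```

```bash
python3 - <<'E'
from h import *
for f in('s2','s3'):
    a=cv2.imread(f'pics/{f}.png'); r=a[222:246,216:242]; h=cv2.cvtColor(r,cv2.COLOR_BGR2HSV)
    m=((h[:,:,1]<60)).astype(np.uint8); g=r.mean(2)
    if f=='s3': print('\n'.join(''.join('%4d'%(g[i,j] if m[i,j] else 0) for j in range(26)) for i in range(24)))
    ys,xs=np.nonzero(m); print(f,len(xs))
E
```

```text
s2 153
 159 156   0   0   0   0   0   0 116 131 132   0   0   0   0   0   0   0   0   0   0   0   0   0   0   0
   0   0   0   0   0   0   0   0   0   0   0   0   0   0   0   0   0   0   0   0   0   0   0   0   0   0
   0   0   0   0   0   0   0   0   0   0   0   0   0   0   0   0   0   0   0   0   0   0   0   0   0   0
   0   0   0   0   0   0   0   0   0   0   0   0   0   0   0   0   0   0   0   0   0   0   0   0   0   0
   0   0   0   0   0   0 124 132 132   0   0   0   0   0   0   0   0   0   0   0   0   0   0   0   0   0
   0   0   0   0   0 134 146 148 154 162 129   0   0   0   0   0   0   0   0   0   0   0   0   0   0   0
   0   0   0   0   0 133 154 157 166 157 151 130   0   0   0   0   0   0   0   0   0   0   0   0   0   0
   0   0   0   0   0 104 143 154 155 154 150 146 119   0   0   0   0   0   0   0   0   0   0   0   0   0
   0   0   0   0   0  83  98 138 152 153 112  75  67  86   0   0   0   0   0   0   0   0   0   0   0   0
   0   0   0   0   0 103  97 105 129 148  90  73  66  87 150 118   0   0   0   0   0   0   0   0   0   0
   0   0   0   0   0 100  96  98 105 124 12
[... 733 characters left out ...]
141 123 115  98 110 126 129 122 101   0   0   0   0   0   0   0
   0   0   0   0   0   0   0   0   0   0   0   0   0  93 108 124 130 121  98   0   0   0   0   0   0   0
   0   0   0   0   0   0   0   0   0   0   0   0   0   0  95 118 122 114  90   0   0   0   0   0   0   0
   0   0   0   0   0   0   0   0   0   0   0   0   0   0   0   0   0   0   0   0   0   0   0   0   0   0
   0   0   0   0   0   0   0   0   0   0   0   0   0   0   0   0   0   0   0   0   0   0   0   0   0   0
   0   0   0   0   0   0   0   0   0   0   0   0   0   0   0   0   0   0   0   0   0   0   0   0   0   0
   0   0   0   0   0   0   0   0   0   0   0   0   0   0   0   0   0   0   0   0   0   0   0   0   0   0
s3 150
```

```bash
python3 - <<'E'
from h import *
for l in([(6.6,8),(13.9,14)],[(10.3,5),(18.0,11.7)]):
    p=onz('side',np.array(l)+[216,222],.076);d=p[0]-p[1];print(p.round(4).tolist(),np.degrees(np.arctan2(d[1],d[0]))+180-40.9)
E
```

```text
[[0.6177, 0.2753, 0.076], [0.5958, 0.2996, 0.076]] 91.19230745554339
[[0.6106, 0.2611, 0.076], [0.5872, 0.2887, 0.076]] 89.28182015382257
```

The bar's edges give 89 to 91°, so the lid is secured. Pull 45 mm.

```bash
python3 -m inch '[[[0,0,0],[0,0.005,0],0],[[0,0,0],[0,0.011,0],0],[[0,0,0],[0,0.018,0],0],[[0,0,0],[0,0.025,0],0],[[0,0,0],[0,0.032,0],0],[[0,0,0],[0,0.038,0],0],[[0,0,0],[0,0.043,0],0],[[0,0,0],[0,0.045,0],0],[[0,0,0],[0,0.045,0],0],[[0,0,0],[0,0.045,0],0]]'
python3 - <<'E'
from h import *
a,_=shot('side','s4')
cv2.imwrite('pics/c6.png',cv2.resize(a[195:255,230:310,::-1],None,fx=9,fy=9,interpolation=cv2.INTER_CUBIC))
o=readout.get_obs();print(o['position'])
c=np.array([.615,.247]);e=np.array([np.cos(np.radians(40.9)),np.sin(np.radians(40.9))]);print('local x',(o['position'][:2]-c)@e,'y',(o['position'][:2]-c)@[-e[1],e[0]])
E
```

```text
time_s: 7.0
position: [0.4909, 0.1395, 0.0654]
tool_rot: [-0.002, 0.909, -0.417, 0.001]
wrist_force: [2.6, 4.6, 6.1]
finger_gap: 0.109
grasp_force: 51.6
[0.49091646 0.13952492 0.06544813]
local x -0.16415730073018558 y 7.144297957608671e-06
```

View pics/c6.png

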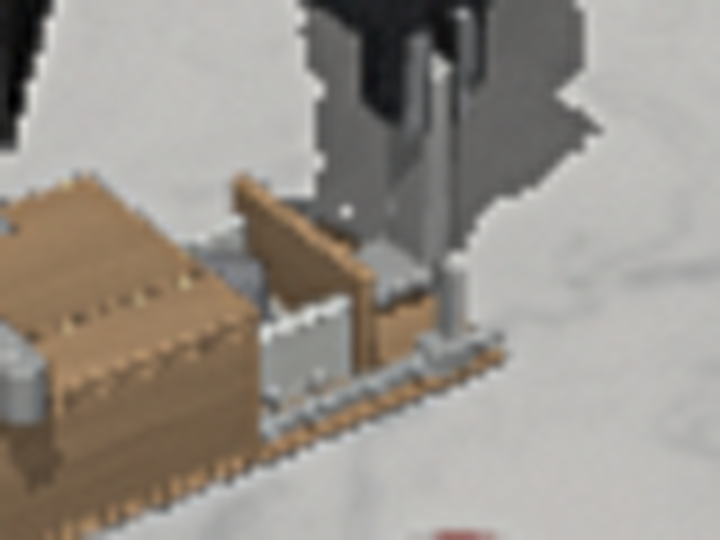

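The picture shows the panel's end face with its outer edge near crop column 376, and the fin at columns 440 to 466. I'll measure both edges at pixel level.

```bash
python3 - <<'E'
from h import *
a=cv2.imread('pics/s4.png')
for v in range(221,237): print(v,' '.join('%3d,%3d'%(a[v,u,0],a[v,u,2]) for u in range(267,284)))
E
```

```text
221  47, 81  51, 81  65, 75  96, 99 106,107 120,122  96, 96  93, 94  95, 95  98, 99 116,117 119,119 105,105  81, 82 106,109 185,189 190,193
222 103,170  86,143  68, 93 123,133 147,146 145,147 132,132 110,111  96, 97  96, 97 117,117 116,117 103,104  98, 99 116,119 185,188 186,190
223 102,166  99,158 115,139 148,148 149,147 147,148 147,148 143,145 123,124 100,100 117,118 112,114 126,128 185,190 187,190 186,191 184,187
224  69,111  94,156  97,157 113,155 144,149 149,148 148,148 148,149 146,148 130,130 124,125  95, 96 139,140 172,175 185,188 186,190 185,188
225  64,101  68,110  81,136 102,173 116,160 150,151 151,151 151,153 150,151 164,165 146,149  88, 89 103,104 136,137 150,152 184,187 184,189
226  60, 99  59, 98  59, 99  76,126  99,129 153,151 153,152 164,164 130,130 116,115 116,115  83, 82  99, 99 119,121 145,149 184,188 184,188
227  87,111  79,108  57, 96  79,129 104,131 152,148 118,116 109,109  74, 85  52, 64  72, 88  94, 98  99, 98 121,122 146,149 186,189 186,189
228 188,188 160,164  71,103  77,128  83,111 119,115  74, 85  56, 86  51, 84  55, 95  88,148  94,125 100,100 123,123 146,
[... 439 characters left out ...]

232 141,143 141,141  65, 92  71,119  70,113  92,149  91,148  87,145  90,143 122,146 151,150 150,148 118,118 132,132 151,153 163,164 169,168
233 142,143 138,139  63, 93  67,113  61, 99  88,145  87,143  84,142  90,140 106,117 140,138 156,155 151,151 155,155 142,141 110,108 101,102
234 138,141 138,138  61, 90  66,113  58, 97  84,141  92,147 102,149 123,147 151,149 123,122 141,142 126,125 120,119 113,112 103,110  74,111
235 139,140 139,139  65, 93  68,110  64, 97  87,120 125,147 149,149 149,146 163,160 131,129 119,117 115,113 108,112 101,109  97,135  82,135
236 138,143 136,142  88,101 109,127 119,130 148,147 151,148 141,137 108,108 115,113 135,140 126,133 119,126  95,129  68,106  94,125 115,127
```

```bash
cat >> h.py <<'E'
C0=np.array([.6148,.247]);E0=np.array([np.cos(np.radians(40.9)),np.sin(np.radians(40.9))]);N0=np.array([-E0[1],E0[0]])
def ony(n,uv,y):
    c,d=ray(n,uv); s=(y-(c[:2]-C0)@N0)/(d[:,:2]@N0); P=c+d*s[:,None]; return np.c_[(P[:,:2]-C0)@E0,P[:,2]].round(4).tolist()
E
python3 - <<'E'
from h import *
print('panel face',ony('side',[(271.4,228),(271.4,232)],.034),'inner',ony('side',[(269.5,232)],.034))
print('fin -x',ony('side',[(281.5,228)],.0445),'fin +x',ony('side',[(278.4,228)],.0355))
print('box front edge',ony('side',[(258.5,238)],.045))
E
```

```text
panel face [[-0.1207, 0.0352], [-0.1209, 0.0223]] inner [[-0.1145, 0.0248]]
fin -x [[-0.1465, 0.0308]] fin +x [[-0.1431, 0.0273]]
box front edge [[-0.0708, 0.0293]]
```

Gap: the face is at -0.1208 and the fin's mid-plane at -0.1448. The fin measures 3.4 mm thick, which fits. Pull 24 mm more and check.

```bash
python3 -m inch '[[[0,0,0],[0,0.004,0],0],[[0,0,0],[0,0.009,0],0],[[0,0,0],[0,0.014,0],0],[[0,0,0],[0,0.019,0],0],[[0,0,0],[0,0.022,0],0],[[0,0,0],[0,0.024,0],0],[[0,0,0],[0,0.024,0],0],[[0,0,0],[0,0.024,0],0],[[0,0,0],[0,0.024,0],0]]'
python3 - <<'E'
from h import *
a,_=shot('side','s5')
cv2.imwrite('pics/c7.png',cv2.resize(a[195:255,230:310,::-1],None,fx=9,fy=9,interpolation=cv2.INTER_CUBIC))
o=readout.get_obs();print(o['position'],(o['position'][:2]-C0)@E0)
for v in range(215,236): print(v,' '.join('%3d,%3d'%(a[v,u,2],a[v,u,0]) for u in range(270,286)))
E
```

```text
time_s: 7.95
position: [0.4731, 0.1242, 0.0655]
tool_rot: [-0.002, 0.909, -0.416, 0.001]
wrist_force: [3.3, 5.8, 5.4]
finger_gap: 0.105
grasp_force: 51.5
[0.47313113 0.12422379 0.06543505] -0.18746749758675008
215  95, 98  96, 94  98, 99 100,100  98, 99  99,101  98,100  99,102  98,101  83, 83  94, 94  97, 97  98, 98  99,100 122,123 117,118
216  93,137  98,107  98, 96  99,100  99,100  99,100  99,100 100,103 101,103  98, 99  92, 94  96, 96  97, 98  98, 98 121,122 115,117
217  96,160 101,165  84,100  96, 96  99, 98  99, 99  97, 99  98,101  97, 99  92, 94  92, 93  96, 97  97, 97 101,101 121,122 117,117
218  69,114  97,164  94,152  89,118  97,103  97, 95  96, 97 101,103 101,103  77, 78  89, 89  94, 94  93, 95  97, 98 123,125 114,117
219  63,101  67,108  87,144  94,155  95,142  83, 97 103,103 127,126 153,151 143,144 111,111  95, 96  92, 95  97, 98 121,121 114,114
220  63,101  63,101  68,108  82,135 100,167 107,169 133,149 147,147 150,148 147,148 142,143 122,122  99,100  96, 97 122,122 110,110
221  63,100  65,102  65,103  63,101  63,103  96,160  99,156 121,149 145,147 149,147 147,148 147,14
[... 1181 characters left out ...]
 130,147 181,187 186,189 181,182 177,178
231 138,141 138,140 137,138 137,140 139,142 138,140  68, 96  84,120 101,109  98, 98 124,126 127,141 128,139 168,170 167,166 163,163
232 138,141 138,140 139,142 136,139 146,147 156,159 114,128 148,149 150,149 119,119 132,132 150,151 162,163 169,169 145,143 125,126
233 141,144 137,139 155,155 143,145 155,157 140,145 114,115 139,139 156,156 151,153 155,156 142,141 110,109 103,103 129,137 134,152
234 156,158 118,119 135,137 133,139 109,122 122,145 147,147 121,121 142,143 125,125 119,118 113,111 104,110  74,111  81,139  96,146
235 137,143  93,110 102,117 124,147 143,145 145,145 162,160 130,130 119,117 115,113 109,113 102,110  99,136  81,133  94,124 112,126
```

View pics/c7.png

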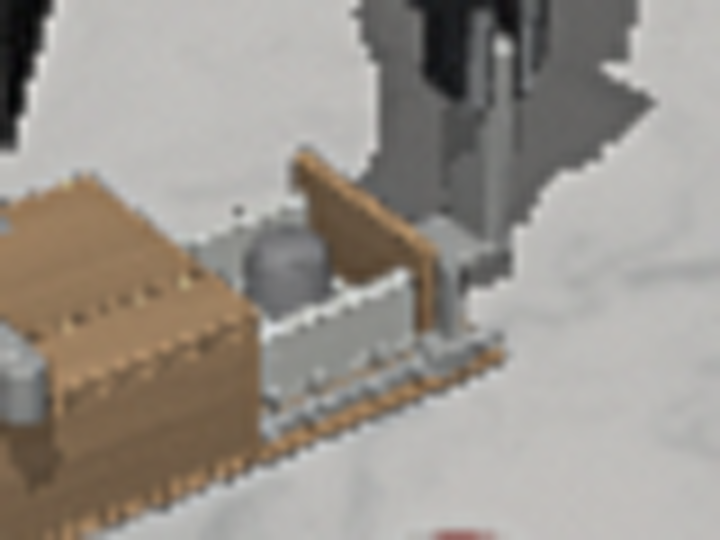

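The panel's outer edge lines up with the fin at crop (450,300), and the capsule stands in its pocket at (285,268). By two estimates the face is within about 1.5 mm of the mark. Handing in while still holding.

```bash
python3 -m inch '[[[0,0,0],[0,0,0],0],[[0,0,0],[0,0,0],0],[[0,0,0],[0,0,0],0],[[0,0,0],[0,0,0],0],[[0,0,0],[0,0,0],0]]'; python3 -c "
from station import workorder
print(workorder.finish_job())"
```

```text
time_s: 8.5
position: [0.4731, 0.1242, 0.0654]
tool_rot: [-0.002, 0.909, -0.416, 0.001]
wrist_force: [3.1, 6.9, 5.5]
finger_gap: 0.103
grasp_force: 51.5
the job is handed in; nothing more can be done
None
```

I handed the job in at about 8.5 s of the 43 s: the turnbutton is square across the lid (measured 89–91°), and the gripper is still holding the drawer within about 1.5 mm of the mark (my estimate), with the capsule in its pocket. No verdict came back.

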